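# Add the third carton and hold the bundle in the bar clamp

## Task

Complete the three-pack for banding: stand the spare white carton with the green band upright on the clamp board, in the free place between the two cartons and the sprung pad, in line with them and the same way round. Then close the one-hand bar clamp on the row only by pumping its orange trigger, as often as it takes, never pushing the bar or its jaw by hand, and finish while holding the trigger squeezed, with the row snug and the sprung pad pressed about halfway in (some 5 of its 10 mm). Never drive the pad right in against its stop, that crushes cartons, and leave the blue-banded carton, the two rolls and the knife where they lie.

Things in the scene. Friction and masses are not known exactly. Their poses are not given: they have to be found in the camera images.
- jig: Fixed plywood board 180 x 300 x 12 mm with a one-hand bar clamp bolted flat on it. Origin on the table under the bar's centre line; y along the bar, from fixed to outer jaw; x towards the cartons, handle to -x. In this frame: fixed jaw face y = -55 mm, row's middle line x = 60 mm; bar 20 mm wide, top at z = 47 mm; jaws reach to x = 86 mm, top z = 63 mm; bar tail to y = -203 mm - bar_travel.
- handle_grip (a point): Point on the outer (+y) face of the fixed black handle at mid-height: jig x = -115, y = -60, z = 44 mm. The handle is 22 mm thick (jig y -82 to -60), 32 mm high and runs along jig x to -165 mm; no board under it beyond x = -60 mm. Axes as the jig's.
- trigger_grip (a point): Where to squeeze the orange trigger: point on its outer (-y) face at mid-height, opposite handle_grip, at rest at jig x = -115, y = -116, z = 44 mm. Handle, gap and trigger measure 56 mm across here at rest, 37 mm fully squeezed. It moves with the trigger.
- trigger: Orange trigger: straight blade 10 mm thick, 28 mm high, 100 mm long, on an upright pin at jig x = -50, y = -100 mm (this origin); grip point 65 mm from the pin. At rest it leans 0.165 rad away from the handle; squeezing swings its end to jig +y, towards the handle.
- trigger_angle (a joint): Trigger squeeze, rad: 0 released (a spring returns it), 0.30 fully squeezed, 19 mm at the grip point. A full squeeze pulls the bar 5 to 9 mm on (part is lost until the pawl meets a tooth, teeth 2.5 mm apart); on the return the pawl clicks back and the bar stays. 4 to 7 N at the grip point moves it with the pad free, 8 to 15 N with the pad pressed.
- bar: Toothed steel bar with the outer jaw on its end, sliding through the clamp's housing; friction of 5 N holds it. Not to be pushed by hand. Origin on its centre line, at the jig's x = 0.
- bar_travel (a joint): Travel of the bar, m: 0 widest, up to 0.062 closing; starts at 0.004 to 0.016. The free pad's face is at jig y = 109 mm - bar_travel. Three cartons pushed together end at jig y = 65 mm: the pad meets them at a travel of 44 mm, further travel presses it in. If the trigger is let go then, the bar slips back until the pad is pressed by under 2.5 mm; while the trigger is kept squeezed the press stays.
- pad_face (a point): Middle of the front face of the orange sprung pad on the outer jaw (face 46 mm wide along jig x, 38 mm high, 44 mm above the table). It looks to jig -y. Axes as the jig's.
- pad: The orange sprung pad itself, 8 mm thick; its origin is at pad_face. It stands 10 mm off the outer jaw on two pins.
- pad_press (a joint): How far the pad is pressed in towards its jaw, m: 0 free, 0.010 at its stop; 2 N per mm. Wanted at the end: about 0.005.
- row_mid (a point): Middle of the finished row on the board's top: jig x = 60, y = 5, z = 12 mm. Axes as the jig's. In the finished row carton_a, carton_b and carton_c stand at y = -40, 0 and +40 mm in this frame, x = 0.
- carton_a: White carton with a green band round it and over its top, 56 mm (its x) x 40 mm (its y) x 80 mm high, 150 g, standing on the board next to the fixed jaw. Origin: centre of its underside. Its 56 mm side lies along jig x.
- carton_b: The same kind of carton, standing next in the row, with gaps of a few mm.
- carton_c: The spare one, the same kind of carton, standing upright on the table to the left or right of the jig, turned at random. Origin: centre of its underside. Its place is between carton_b and the pad: 56 to 73 mm long, for its 40 mm; a half turn does not matter.
- blue_carton: Bystander: taller white carton with a blue band, 66 x 50 x 105 mm, another product, on the other side of the jig. Origin: centre of its underside. Leave alone.
- tape_roll: Bystander: roll of brown tape lying flat, 100 mm across, 48 mm high.
- band_roll: Bystander: roll of paper banding lying flat, 124 mm across, 30 mm high.
- knife: Bystander: yellow safety knife lying flat, 150 mm long.

How it is judged:
On the way, in this order (a step that is already met when the one before it is completed fails the run):
1. the spare carton stands upright in its place in the row, let go (x of carton_c in the frame of row_mid between -0.014 and 0.014 m and y of carton_c in the frame of row_mid between 0.03 and 0.09 m and z of carton_c in the frame of row_mid between -0.004 and 0.004 m and angle between carton_c's own z axis and vertical below 0.08 rad and angle between the x axis of carton_c and the x axis of jig, either way round below 0.15 rad and contact force between the fingers and carton_a below 0.3 N and contact force between the fingers and carton_b below 0.3 N and contact force between the fingers and carton_c below 0.3 N), for 0.2 s.
2. a first squeeze of the trigger moves the jaw, the pad still free (value of joint trigger_angle above 0.15 rad and value of joint pad_press below 0.001 m and contact force between the fingers and trigger above 0.5 N).
3. the pad meets the row (value of joint pad_press above 0.0015 m and contact force between pad and carton_c above 1.5 N), for 0.1 s.
At the end, for the whole second after the job is handed in: The three cartons stand upright on the board in line (14 mm sideways, 10 mm along the row, 0.12 rad), untouched by the fingers; the pad presses the third by 3 to 7.5 mm of its travel (over 4 N); the fingers still hold the trigger squeezed (over 1 N, over 0.04 rad) (x of carton_a in the frame of row_mid between -0.014 and 0.014 m and y of carton_a in the frame of row_mid between -0.05 and -0.03 m and z of carton_a in the frame of row_mid between -0.004 and 0.004 m and angle between each of carton_a, carton_b, carton_c's own z axis and vertical below 0.08 rad and angle between the x axis of each of carton_a, carton_b, carton_c and the x axis of jig, either way round below 0.12 rad and x of carton_b in the frame of row_mid between -0.014 and 0.014 m and y of carton_b in the frame of row_mid between -0.01 and 0.01 m and z of carton_b in the frame of row_mid between -0.004 and 0.004 m and x of carton_c in the frame of row_mid between -0.014 and 0.014 m and y of carton_c in the frame of row_mid between 0.03 and 0.05 m and z of carton_c in the frame of row_mid between -0.004 and 0.004 m and contact force between the fingers and carton_a below 0.3 N and contact force between the fingers and carton_b below 0.3 N and contact force between the fingers and carton_c below 0.3 N and value of joint pad_press between 0.003 and 0.0075 m and contact force between pad and carton_c above 4 N and contact force between the fingers and trigger above 1 N and value of joint trigger_angle above 0.04 rad and linear speed of carton_c below 0.02 m/s); the arm keeps its last pose, push and grip.
It fails at once if the sprung pad is driven in against its stop (over 9 mm): cartons crushed (value of joint pad_press above 0.009 m).
It fails at once if a carton is tipped over (angle between any of carton_a, carton_b, carton_c's own z axis and vertical above 0.6 rad).
It fails at once if the bar, its jaw or the pad is pushed by the robot instead of pumped (over 3 N) (contact force between any of the fingers, the arm and bar above 3 N).
It fails at once if the blue carton, a roll or the knife is moved more than 30 mm (distance of any of blue_carton, tape_roll, band_roll, knife from where it was at the start of the episode above 0.03 m).
It also fails if it takes over 72 s, if anything falls off the work surface, if the arm or the gripper's body presses on something with over 40 N, if the wrist force passes 120 N, or if a joint passes its speed limit or range.

## Robot

A 7-joint arm with a two-finger parallel gripper is mounted at the origin on the work surface. World frame = base frame: x ahead of the robot, y to its left, z up, the work surface at z = 0. Lengths are in m, angles in rad, forces in N, time in s.
With the tool pointing down it reaches from about 0.425 to 0.875 m from the base axis. Payload 8.4 kg.
Tool frame: the origin (TCP) lies at the very end of the fingers, on their centre line; the grasp point (between the pads) lies 19 mm behind it; z points along the fingers, y is the line along which they close (so a half turn about z gives the same grasp; the last joint's range is limited). The gripper opens to 87 mm and grips with 3 to 60 N. Pads are 19 mm wide; open, the fingers measure 117 mm over their backs; the gripper's body (75 mm by 190 mm) begins 51 mm behind the grasp point.
Start: joints at [1.239, 0.333, 0.04, 1.465, -0.013, 1.343, -0.059], TCP at [0.15, -0.632, 0.223] pointing down, gripper open.
Joint ranges: [-2.58, 2.58], [-0.38, 2.09], [-1.3, 1.39], [0.25, 2.4], [-1.5, 4.64], [0.08, 2.09], [-2.65, 2.65]. Speed limits (rad/s): [2.22, 2.22, 2.79, 2.79, 3.14, 3.14, 3.14].

## Interface

Orientations are given as a unit quaternion [w, x, y, z].
In Python, from station import * gives the robot as it stands.
- The arm moves only by the tool servo_tool, never from a script. Its argument "steps" is a list of rows, each an object of numbers: "dx", "dy", "dz": the shift along the world's x, y, z scaled (see below); "ax", "ay", "az": the turn, a rotation vector about the world's x, y, z scaled (see below). In form: [{"dx": .., "dy": .., "dz": .., "ax": .., "ay": .., "az": ..}, ...]. A call has 1 to 10 rows; each row shifts and turns the commanded pose from where the row before left it; what a row does not reach is not made up. The controller multiplies each number of a shift by 3 cm and each number of a turn by 0.08 rad. A row lasts 1/10 s, in which the tool goes at most 50 mm and 8.59 degrees, less where a joint would pass 70% of its speed; a pose out of reach is approached as far as the arm can. A call with a number of a shift or a turn outside -1 to 1 is refused whole. A call with a gripper value outside its range is refused whole. "grip" is the opening, from 0 (shut) to 1 (fully open), set as the call begins (left out, the last holds). The fingers move at their own pace and stop on an object; "newtons" is the grip in N (left out, the last holds). Time passes only in rows, so rows that do not move let the fingers close. It gives the time, the measured TCP pose, the force, the opening and the grip force at its end, in the units of the state.
- read_state(): the state, without advancing time (a new reading comes with each control period).
- camera(name): name is "scene" or "top" or "wrist"; returns a dict with "color" (400x640x3 uint8, red, green, blue), "z_map" (400x640 float32, m along the optical axis (not along the pixel's ray), 0 where there is no reading), "K" (3x3 intrinsics, pixels), "pose" (4x4, takes a point from camera to world coordinates); the wrist camera has in their place "tool_from_camera" (4x4, takes a point from camera to tool coordinates, whose origin is the TCP and whose axes are the flange's). Camera axes: x right, y up, looking along -z (the intrinsics and any distortion apply to the point x, -y, -z); pixel columns grow to the right and rows downward; lengths in m; the calibration is good to about 2 mm. A picture is of the moment at which its call begins: read the wrist's pose just before it.
- job_done(): hands the job in; it is judged then, once.
The state is a dict: "t": time; "q": joint angles; "joint_vel": joint speeds; "effort": joint torques, N m; "tool_pos": TCP position; "tcp_rot": TCP orientation; "ft_force": force on the tool from outside, world axes, zero at the start; "ft_torque": the same for the moment, N m; "opening": finger opening in m; "gripper_force": force on a finger pad.
Only numpy, scipy, OpenCV 4.12 (cv2) and the standard library are available. Lean on these libraries where they do the work, as an engineer would, in place of code of your own. Each camera call takes 0.05 s, during which the arm holds its last target. There are 200 camera calls.

## Working session

There is one attempt and no reset: what is moved stays moved. The work goes in short steps, Python scripts to look and compute and a tool call to move; the robot and the scene stay as the last step left them, time stands still between calls to the robot, and variables do not carry over. Pictures are saved under pics/ and viewed, at most 10 in all, crops included, and the job is handed in when it is done.

Besides the shell and the picture viewer there is one more tool, called after "Emit:" in YAML: its name, and indented under it one key for each argument. servo_tool: Moves the arm, as the interface text tells. Shifts and turns lie within -1 to 1; 1 stands for 3 cm of shift or 0.08 rad of turn. Its arguments: {"type":"object","properties":{"steps":{"type":"array","items":{"type":"object","properties":{"dx":{"type":"number"},"dy":{"type":"number"},"dz":{"type":"number"},"ax":{"type":"number"},"ay":{"type":"number"},"az":{"type":"number"}}}},"grip":{"type":"number"},"newtons":{"type":"number"}},"required":["steps"]}

```bash
mkdir -p pics
cat > h.py <<'E'
from station import *
import numpy as np, cv2
def cloud(c, T=None):
    z=c["z_map"]; K=np.array(c["K"]); v,u=np.mgrid[:z.shape[0],:z.shape[1]]
    P=np.stack([(u-K[0,2])/K[0,0]*z,-(v-K[1,2])/K[1,1]*z,-z],-1)
    T=np.array(c["pose"]) if T is None else T
    return P@T[:3,:3].T+T[:3,3]
def save(c,n): cv2.imwrite("pics/%s.png"%n,c["color"][:,:,::-1])
E
python3 - <<'E'
from h import *
for n in("top","scene"):
    c=camera(n); save(c,n+"0"); np.savez(n+"0.npz",**{k:np.array(c[k]) for k in c})
    print(n,np.round(c["K"],1).tolist(),np.round(c["pose"],3).tolist())
print(read_state())
E
```

```text
top [[476.0, 0.0, 326.2], [0.0, 476.0, 203.8], [0.0, 0.0, 1.0]] [[0.002, 0.988, -0.156, 0.362], [-1.0, 0.001, -0.004, -0.024], [-0.004, 0.156, 0.988, 1.227], [0.0, 0.0, 0.0, 1.0]]
scene [[429.0, 0.0, 318.9], [0.0, 429.0, 193.8], [0.0, 0.0, 1.0]] [[0.327, -0.809, 0.489, 1.102], [0.945, 0.28, -0.169, -0.218], [0.0, 0.517, 0.856, 1.037], [0.0, 0.0, 0.0, 1.0]]
{'t': 0.1, 'q': array([ 1.23880367,  0.33384469,  0.03986357,  1.46616992, -0.01340499,
        1.34328803, -0.0585197 ]), 'joint_vel': array([ 0.00117949, -0.00135233,  0.00239837, -0.00156103,  0.00181434,
       -0.00010728, -0.00098576]), 'effort': array([ 4.67328733e-03, -6.57818127e+01,  1.34030275e+00, -4.04706860e+01,
       -5.95917134e-02,  4.10983502e-02,  1.42530362e-04]), 'tool_pos': array([ 0.1498394 , -0.63206655,  0.22175152]), 'tcp_rot': array([-7.10691472e-04,  9.93234904e-01,  1.16120215e-01, -1.27696122e-04]), 'ft_force': array([-0.58174283, -0.01952035,  0.39423993]), 'ft_torque': array([ 0.01424451, -0.00306344, -0.01391124]), 'gripper_force': 0.0, 'opening': 0.08686591222526217}
```

View pics/top0.png

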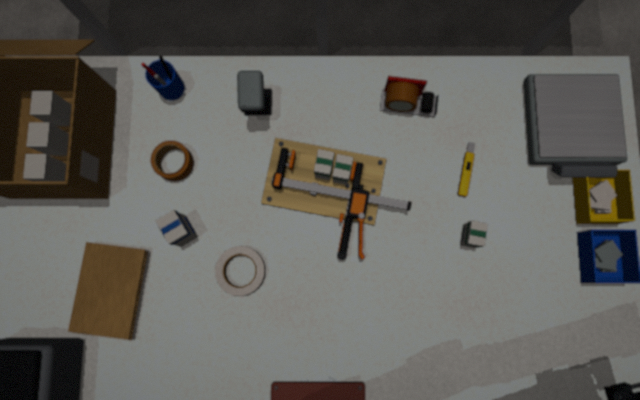

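View pics/scene0.png

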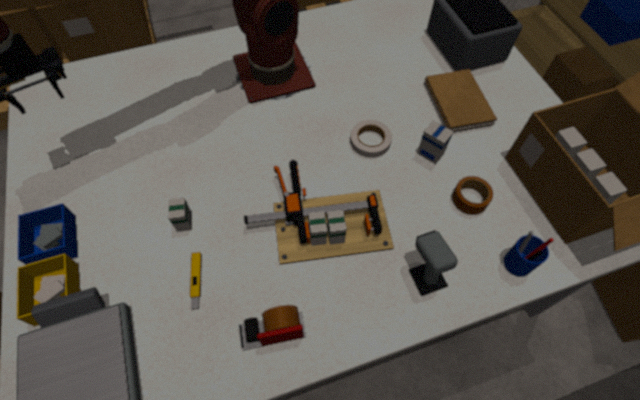

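The top view shows the jig in the middle. The bar runs from (280,182) to (410,206), cartons a and b are at (343,165) and (324,163), and the handle and trigger point to the robot at (345,255) and (362,255). The spare carton is at (475,234) on the right. The blue carton and both rolls are on the left, and the knife is at (467,170).

Run:
```python
from h import *
c=dict(np.load("top0.npz")); P=cloud(c); hsv=cv2.cvtColor(c["color"],cv2.COLOR_RGB2HSV)
H,S,V=[hsv[...,i].astype(int) for i in range(3)]
Z=P[...,2]; print("table z",np.median(Z[280:340,300:360]))
def reg(u0,u1,v0,v1):
    m=np.zeros(Z.shape,bool); m[v0:v1,u0:u1]=1; return m
def rect(m,name):
    p=P[m][:,:2].astype(np.float32); r=cv2.minAreaRect(p); print(name,len(p),"c",np.round(r[0],4),"size",np.round(r[1],4),"ang",round(r[2],1),"zmed",np.median(P[m][:,2]).round(4)); return p
J=reg(250,420,120,270)
rect(J&(abs(Z-.012)<.008)&(S>70)&(H>8)&(H<30)&(P[...,0]>.3),"board")
rect(reg(455,500,210,255)&(Z>.07),"spare top")
rect(reg(332,356,145,185)&(Z>.08),"a top"); rect(reg(310,334,145,185)&(Z>.08),"b top")
rect(reg(310,356,145,185)&(Z>.08),"ab top")
b=J&reg(370,412,190,215)&(Z>.035)&(Z<.055)&(S<60); p=rect(b,"bar tail")
o=J&(H<14)&(S>150)&(V>80); 
n,l,s,ce=cv2.connectedComponentsWithStats(o.astype(np.uint8))
for i in range(1,n):
    if s[i,4]>15: print("orange",s[i],np.round(np.median(P[l==i],0),4))
tr=o&reg(350,375,216,262); p=P[tr&(Z>.03)][:,:2]; print("trig",len(p),p.min(0),p.max(0),cv2.fitLine(p.astype(np.float32),cv2.DIST_L2,0,.01,.01).ravel())
hd=reg(330,358,214,262)&(V<60)&(Z>.04); p=rect(hd,"handle"); print(p.min(0),p.max(0),cv2.fitLine(p,cv2.DIST_L2,0,.01,.01).ravel())
im=cv2.resize(c["color"][130:270,240:500],(780,420),interpolation=cv2.INTER_CUBIC)
cv2.imwrite("pics/crop0.png",cv2.convertScaleAbs(im[:,:,::-1],alpha=1.6))
```

```text
table z 0.0010921995016838215
board 4346 c [ 0.5863 -0.0073] size [0.2977 0.239 ] ang 78.9 zmed 0.013
spare top 426 c [ 0.4368 -0.2152] size [0.0645 0.4047] ang 12.3 zmed 0.0809
a top 403 c [ 0.5158 -0.0539] size [0.0497 0.3089] ang 88.3 zmed 0.0928
b top 393 c [ 0.5204 -0.0131] size [0.3166 0.0468] ang 0.1 zmed 0.0926
ab top 773 c [ 0.5211 -0.0119] size [0.0881 0.3065] ang 78.5 zmed 0.0927
bar tail 349 c [ 0.5538 -0.1794] size [0.105  0.0226] ang 80.2 zmed 0.0479
orange [289 151   6  17  47] [0.6619 0.0669 0.0636]
orange [350 162   6  17  48] [ 0.6329 -0.0864  0.0634]
orange [274 179   6   7  17] [0.5986 0.103  0.0632]
orange [351 193   5  15  17] [ 0.5554 -0.0835  0.0653]
orange [350 194  16  20  52] [ 0.5431 -0.108   0.0658]
orange [340 214   4   8  24] [ 0.5153 -0.0565  0.0497]
orange [358 219   6  40 126] [ 0.4596 -0.1031  0.058 ]
trig 126 [ 0.41334527 -0.11066426] [ 0.50968134 -0.09855534] [ 0.99999934 -0.0011699   0.4603858  -0.10362694]
handle 373 c [ 0.4688 -0.0668] size [0.0302 0.115 ] ang 72.6 zmed 0.06
[ 0.41109002 -0.09640959] [ 0.52116823 -0.04861891] [ 0.9734447  -0.2289223   0.46985167 -0.0681075 ]
```

View pics/crop0.png

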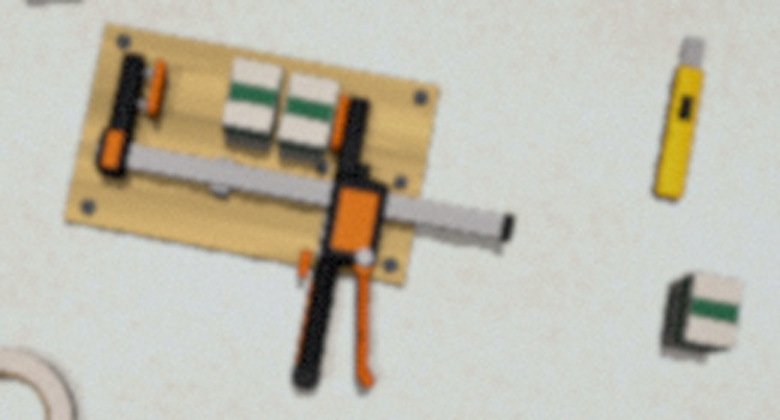

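The crop shows the jig yawed about -10°. The trigger lies almost along world x, and the carton bands run along jig y over the tops. Next I redo the fits with invalid depth removed.

```bash
cat > m.py <<'E'
from h import *
c=dict(np.load("top0.npz")); P=cloud(c); hsv=cv2.cvtColor(c["color"],cv2.COLOR_RGB2HSV)
H,S,V=[hsv[...,i].astype(int) for i in range(3)]
Z=np.where(c["z_map"]>.1,P[...,2],-1); K=c["K"]; T=c["pose"]
def ray(uv,z):
    d=np.array([(uv[0]-K[0,2])/K[0,0],-(uv[1]-K[1,2])/K[1,1],-1])@T[:3,:3].T
    return T[:3,3]+d*(z-T[2,3])/d[2]
def reg(u0,u1,v0,v1):
    m=np.zeros(Z.shape,bool); m[v0:v1,u0:u1]=1; return m
def big(m):
    n,l,s,_=cv2.connectedComponentsWithStats(m.astype(np.uint8)); return l==1+np.argmax(s[1:,4])
def rect(m,z,name):
    vu=np.argwhere(big(m)); p=np.array([ray((u,v),z)[:2] for v,u in vu],np.float32)
    r=cv2.minAreaRect(p); print(name,len(p),"c",np.round(r[0],4),"mean",p.mean(0).round(4),"size",np.round(r[1],4),"ang",round(r[2],1),"zmed",np.median(Z[tuple(vu.T)]).round(4)); return p
rect(reg(250,420,120,240)&(abs(Z-.012)<.006)&(S>50)&(H>8)&(H<30),.012,"board")
rect(reg(455,500,210,255)&(abs(Z-.081)<.006),.08,"spare")
rect(reg(334,360,145,185)&(abs(Z-.0925)<.005),.092,"a"); rect(reg(310,334,145,185)&(abs(Z-.0925)<.005),.092,"b")
p=rect(reg(380,406,190,215)&(abs(Z-.047)<.006)&(S<60),.047,"tail"); print(cv2.fitLine(p,cv2.DIST_L2,0,.01,.01).ravel())
p=rect(reg(292,345,170,200)&(abs(Z-.047)<.006)&(S<60),.047,"barL"); print(cv2.fitLine(p,cv2.DIST_L2,0,.01,.01).ravel())
h=rect(reg(330,358,218,262)&(abs(Z-.06)<.007)&(V<60),.06,"handle"); print(cv2.fitLine(h,cv2.DIST_L2,0,.01,.01).ravel())
rect(reg(350,375,218,262)&(H<14)&(S>150)&(abs(Z-.058)<.007),.058,"trig")
rect(reg(285,298,145,175)&(H<14)&(S>150)&(Z>.05),.063,"pad")
rect(reg(345,358,155,182)&(H<14)&(S>150)&(Z>.05),.063,"fixpad")
E
python3 m.py
```

```text
board 4181 c [ 0.6165 -0.0129] mean [0.6196 0.0043] size [0.299  0.1798] ang 79.1 zmed 0.0129
spare 394 c [ 0.4735 -0.3854] mean [ 0.4733 -0.3857] size [0.0419 0.0561] ang 79.1 zmed 0.0809
a 360 c [ 0.6354 -0.0595] mean [ 0.6357 -0.0597] size [0.0402 0.057 ] ang 77.9 zmed 0.0928
b 365 c [ 0.648  -0.0136] mean [ 0.6478 -0.0135] size [0.0404 0.0567] ang 78.5 zmed 0.0927
tail 218 c [ 0.5529 -0.1858] mean [ 0.5532 -0.1862] size [0.0667 0.0216] ang 79.3 zmed 0.0476
[ 0.20860761  0.97799945  0.5531624  -0.18619372]
barL 419 c [0.5882 0.0014] mean [0.589  0.0018] size [0.1363 0.0261] ang 81.8 zmed 0.0479
[0.19321568 0.9811563  0.5889711  0.0017695 ]
handle 315 c [ 0.4631 -0.0658] mean [ 0.4626 -0.0659] size [0.0208 0.1028] ang 78.4 zmed 0.0599
[ 0.9801517  -0.19824874  0.46261042 -0.06592278]
trig 126 c [ 0.4625 -0.1041] mean [ 0.4604 -0.1036] size [0.0124 0.0984] ang 89.5 zmed 0.0581
pad 53 c [0.6605 0.0673] mean [0.66   0.0672] size [0.0094 0.0424] ang 79.7 zmed 0.0632
fixpad 71 c [ 0.63   -0.0879] mean [ 0.6307 -0.0874] size [0.0113 0.0463] ang 78.6 zmed 0.0619
```

Emit:
servo_tool:
  steps:
    - {"dx": 0.72, "dy": 0.55, "az": 0.955}
    - {"dx": 0.72, "dy": 0.55, "az": 0.955}
    - {"dx": 0.72, "dy": 0.55, "az": 0.955}
    - {"dx": 0.72, "dy": 0.55, "az": 0.955}
    - {"dx": 0.72, "dy": 0.55, "az": 0.955}
    - {"dx": 0.72, "dy": 0.55, "az": 0.955}
    - {"dx": 0.72, "dy": 0.55, "az": 0.955}
    - {"dx": 0.72, "dy": 0.55, "az": 0.955}
    - {"dx": 0.72, "dy": 0.55, "az": 0.955}
    - {"dx": 0.72, "dy": 0.55, "az": 0.955}
  grip: 1
  newtons: 20

```text
schema error: expected keys dx, dy, dz, ax, ay, az
```

Emit:
servo_tool:
  steps:
    - {"dx": 0.72, "dy": 0.55, "az": 0.955}
    - {"dx": 0.72, "dy": 0.55, "az": 0.955}
    - {"dx": 0.72, "dy": 0.55, "az": 0.955}
    - {"dx": 0.72, "dy": 0.54, "az": 0.955}
    - {"dx": 0.72, "dy": 0.54, "az": 0.955}
    - {}
    - {}

```text
schema error: expected keys dx, dy, dz, ax, ay, az
```

```bash
cat > w.py <<'E'
from h import *
from scipy.spatial.transform import Rotation as R
def wrist(name=None):
    s=read_state(); c=camera("wrist"); q=s["tcp_rot"]
    T=np.eye(4); T[:3,:3]=R.from_quat(np.roll(q,-1)).as_matrix(); T[:3,3]=s["tool_pos"]
    T=T@np.array(c["tool_from_camera"])
    if name: save(c,name)
    return s,c,cloud(c,T)
def yaw(s):
    y=R.from_quat(np.roll(s["tcp_rot"],-1)).as_matrix()[:,1]; return np.arctan2(y[1],y[0])
def top(P,c,z,tol=.006):
    m=(abs(P[...,2]-z)<tol)&(c["z_map"]>.05); n,l,st,_=cv2.connectedComponentsWithStats(m.astype(np.uint8))
    for i in range(1,n):
        if st[i,4]>300:
            r=cv2.minAreaRect(P[l==i][:,:2].astype(np.float32)); print("z",z,st[i].tolist(),np.round(r[0],4),np.round(r[1],4),round(r[2],1))
E
python3 - <<'E'
from w import *
s,c,P=wrist("w1"); print(s["t"],s["tool_pos"],yaw(s),s["q"].round(2)); top(P,c,.081)
E
```

```text
0.1 [ 0.1498394  -0.63206655  0.22175152] -1.3380307894701742 [ 1.24  0.33  0.04  1.47 -0.01  1.34 -0.06]
```

View pics/w1.png

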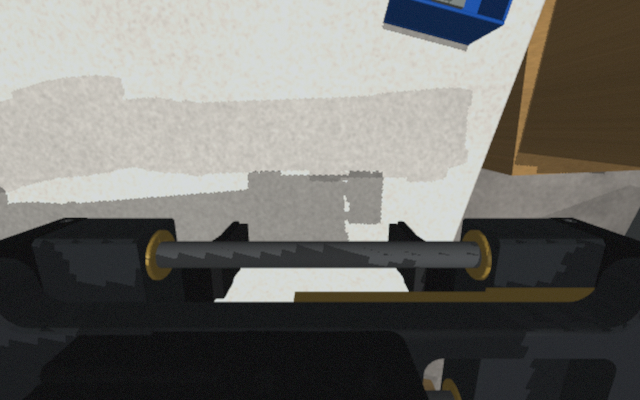

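The move was refused because every row needs all six keys. The wrist picture shows only table, with the fingers near (235,240) and (400,240).

Emit:
servo_tool:
  steps:
    - {"dx": 0.72, "dy": 0.55, "dz": 0, "ax": 0, "ay": 0, "az": 0.955}
    - {"dx": 0.72, "dy": 0.55, "dz": 0, "ax": 0, "ay": 0, "az": 0.955}
    - {"dx": 0.72, "dy": 0.55, "dz": 0, "ax": 0, "ay": 0, "az": 0.955}
    - {"dx": 0.72, "dy": 0.55, "dz": 0, "ax": 0, "ay": 0, "az": 0.955}
    - {"dx": 0.72, "dy": 0.55, "dz": 0, "ax": 0, "ay": 0, "az": 0.955}
    - {"dx": 0.72, "dy": 0.55, "dz": 0, "ax": 0, "ay": 0, "az": 0.955}
    - {"dx": 0.72, "dy": 0.55, "dz": 0, "ax": 0, "ay": 0, "az": 0.955}
    - {"dx": 0.72, "dy": 0.55, "dz": 0, "ax": 0, "ay": 0, "az": 0.955}
    - {"dx": 0.72, "dy": 0.55, "dz": 0, "ax": 0, "ay": 0, "az": 0.955}
    - {"dx": 0.72, "dy": 0.55, "dz": 0, "ax": 0, "ay": 0, "az": 0.955}
  grip: 1
  newtons: 20

```text
t: 1.15
tool_pos: [0.3677, -0.466, 0.2226]
tcp_rot: [0.0, 0.877, 0.481, 0.0]
ft_force: [-0.1, 0.1, -0.2]
opening: 0.0871
gripper_force: 0.0
```

Emit:
servo_tool:
  steps:
    - {"dx": 0.72, "dy": 0.55, "dz": 0, "ax": 0, "ay": 0, "az": 0.955}
    - {"dx": 0.72, "dy": 0.55, "dz": 0, "ax": 0, "ay": 0, "az": 0.955}
    - {"dx": 0.72, "dy": 0.55, "dz": 0, "ax": 0, "ay": 0, "az": 0.955}
    - {"dx": 0.72, "dy": 0.54, "dz": 0, "ax": 0, "ay": 0, "az": 0.955}
    - {"dx": 0.72, "dy": 0.54, "dz": 0, "ax": 0, "ay": 0, "az": 0.955}
    - {"dx": 0, "dy": 0, "dz": 0, "ax": 0, "ay": 0, "az": 0}
    - {"dx": 0, "dy": 0, "dz": 0, "ax": 0, "ay": 0, "az": 0}

```text
t: 1.85
tool_pos: [0.475, -0.3847, 0.2223]
tcp_rot: [-0.0, 0.771, 0.637, -0.0]
ft_force: [-0.1, -0.6, -0.8]
opening: 0.0872
gripper_force: 0.0
```

Run:
```python
from w import *
s,c,P=wrist("w2"); print(s["t"],s["tool_pos"],yaw(s),s["q"].round(2)); top(P,c,.081)
```

```text
1.85 [ 0.47499133 -0.3847113   0.22233971] -0.18906531856984918 [ 0.87  0.28 -0.32  1.55  0.09  1.33  0.35]
z 0.081 [293, 172, 50, 36, 1755] [ 0.4741 -0.3869] [0.0398 0.0559] 79.1
```

Emit:
servo_tool:
  steps:
    - {"dx": -0.03, "dy": -0.07, "dz": -0.95, "ax": 0, "ay": 0, "az": 0}
    - {"dx": 0, "dy": 0, "dz": -0.95, "ax": 0, "ay": 0, "az": 0}
    - {"dx": 0, "dy": 0, "dz": -0.95, "ax": 0, "ay": 0, "az": 0}
    - {"dx": 0, "dy": 0, "dz": -0.95, "ax": 0, "ay": 0, "az": 0}
    - {"dx": 0, "dy": 0, "dz": -0.95, "ax": 0, "ay": 0, "az": 0}
    - {"dx": 0, "dy": 0, "dz": -0.95, "ax": 0, "ay": 0, "az": 0}
    - {"dx": 0, "dy": 0, "dz": 0, "ax": 0, "ay": 0, "az": 0}

```text
t: 2.6
tool_pos: [0.4699, -0.387, 0.0477]
tcp_rot: [-0.003, 0.772, 0.635, -0.001]
ft_force: [0.8, 1.6, 0.3]
opening: 0.0869
gripper_force: 0.0
```

Emit:
servo_tool:
  steps:
    - {"dx": 0, "dy": 0, "dz": 0, "ax": 0, "ay": 0, "az": 0}
    - {"dx": 0, "dy": 0, "dz": 0, "ax": 0, "ay": 0, "az": 0}
    - {"dx": 0, "dy": 0, "dz": 0, "ax": 0, "ay": 0, "az": 0}
    - {"dx": 0, "dy": 0, "dz": 0, "ax": 0, "ay": 0, "az": 0}
    - {"dx": 0, "dy": 0, "dz": 0, "ax": 0, "ay": 0, "az": 0}
    - {"dx": 0, "dy": 0, "dz": 0, "ax": 0, "ay": 0, "az": 0}
  grip: 0.5
  newtons: 15

```text
t: 3.2
tool_pos: [0.4734, -0.3879, 0.0524]
tcp_rot: [0.001, 0.772, 0.636, 0.0]
ft_force: [-1.2, 1.0, 5.4]
opening: 0.0561
gripper_force: 15.0
```

Emit:
servo_tool:
  steps:
    - {"dx": 0, "dy": 0, "dz": 0.5, "ax": 0, "ay": 0, "az": 0}
    - {"dx": 0, "dy": 0, "dz": 1, "ax": 0, "ay": 0, "az": 0}
    - {"dx": 0, "dy": 0, "dz": 1, "ax": 0, "ay": 0, "az": 0}
    - {"dx": 0, "dy": 0, "dz": 1, "ax": 0, "ay": 0, "az": 0}
    - {"dx": 0, "dy": 0, "dz": 1, "ax": 0, "ay": 0, "az": 0}
    - {"dx": 0.2, "dy": 0.5, "dz": 0.5, "ax": 0, "ay": 0, "az": 0}
    - {"dx": 0.4, "dy": 0.9, "dz": 0, "ax": 0, "ay": 0, "az": 0}
    - {"dx": 0.4, "dy": 0.9, "dz": 0, "ax": 0, "ay": 0, "az": 0}
    - {"dx": 0.4, "dy": 0.9, "dz": 0, "ax": 0, "ay": 0, "az": 0}
    - {"dx": 0.4, "dy": 0.9, "dz": 0, "ax": 0, "ay": 0, "az": 0}

```text
t: 4.2
tool_pos: [0.5273, -0.2619, 0.2013]
tcp_rot: [-0.001, 0.771, 0.636, -0.0]
ft_force: [0.3, 0.0, -2.0]
opening: 0.0559
gripper_force: 15.0
```

Emit:
servo_tool:
  steps:
    - {"dx": 0.4, "dy": 0.9, "dz": 0, "ax": 0, "ay": 0, "az": 0}
    - {"dx": 0.4, "dy": 0.9, "dz": 0, "ax": 0, "ay": 0, "az": 0}
    - {"dx": 0.4, "dy": 0.9, "dz": 0, "ax": 0, "ay": 0, "az": 0}
    - {"dx": 0.4, "dy": 0.9, "dz": 0, "ax": 0, "ay": 0, "az": 0}
    - {"dx": 0.4, "dy": 0.9, "dz": 0, "ax": 0, "ay": 0, "az": 0}
    - {"dx": 0.4, "dy": 0.9, "dz": 0, "ax": 0, "ay": 0, "az": 0}
    - {"dx": 0.4, "dy": 0.9, "dz": 0, "ax": 0, "ay": 0, "az": 0}
    - {"dx": 0.4, "dy": 0.9, "dz": 0, "ax": 0, "ay": 0, "az": 0}
    - {"dx": 0, "dy": 0, "dz": 0, "ax": 0, "ay": 0, "az": 0}
    - {"dx": 0, "dy": 0, "dz": 0, "ax": 0, "ay": 0, "az": 0}

```text
t: 5.2
tool_pos: [0.6226, -0.0467, 0.2012]
tcp_rot: [-0.001, 0.771, 0.637, -0.0]
ft_force: [-0.7, -0.9, -2.4]
opening: 0.0565
gripper_force: 15.0
```

Run:
```python
from w import *
s,c,P=wrist("w3"); print(s["t"],s["tool_pos"],yaw(s),s["q"].round(2),s["opening"]); top(P,c,.0925);top(P,c,.064)
```

```text
5.2 [ 0.62257326 -0.04666603  0.20116318] -0.18930863897499053 [ 0.41  0.34 -0.51  1.54  0.17  1.31 -0.31] 0.056475970908966125
z 0.0925 [310, 138, 59, 42, 2359] [ 0.6492 -0.0146] [0.0398 0.0559] 78.7
z 0.064 [259, 34, 105, 28, 2362] [0.6426 0.0955] [0.0248 0.1047] 79.1
z 0.064 [315, 70, 46, 9, 408] [0.6642 0.0657] [0.0073 0.0455] 78.7
z 0.064 [222, 222, 35, 19, 456] [ 0.5224 -0.0792] [0.0202 0.0399] 76.1
```

View pics/w3.png

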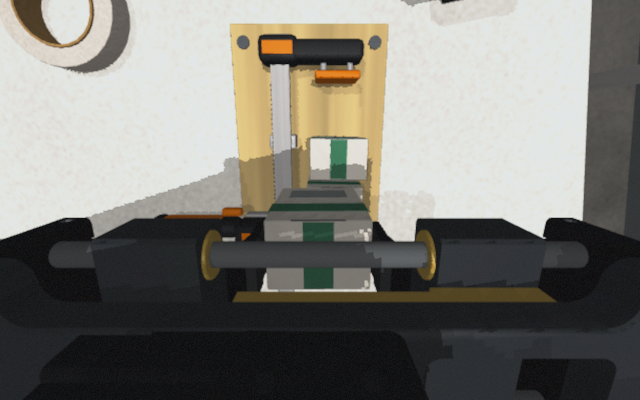

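The picture shows carton b's top at (338,158), the pad at (338,76), and the held carton in front at (318,245). The measured gap is 57.7 mm, so I aim for its middle.

Emit:
servo_tool:
  steps:
    - {"dx": 0.29, "dy": 0.66, "dz": 0, "ax": 0, "ay": 0, "az": -0.03}
    - {"dx": 0.29, "dy": 0.66, "dz": 0, "ax": 0, "ay": 0, "az": 0}
    - {"dx": 0.29, "dy": 0.66, "dz": 0, "ax": 0, "ay": 0, "az": 0}
    - {"dx": 0.29, "dy": 0.66, "dz": 0, "ax": 0, "ay": 0, "az": 0}
    - {"dx": 0, "dy": 0, "dz": -0.5, "ax": 0, "ay": 0, "az": 0}
    - {"dx": 0, "dy": 0, "dz": -0.5, "ax": 0, "ay": 0, "az": 0}
    - {"dx": 0, "dy": 0, "dz": 0, "ax": 0, "ay": 0, "az": 0}
    - {"dx": 0, "dy": 0, "dz": 0, "ax": 0, "ay": 0, "az": 0}

```text
t: 6.05
tool_pos: [0.6572, 0.0287, 0.1708]
tcp_rot: [-0.0, 0.773, 0.634, -0.001]
ft_force: [-0.3, -0.1, -1.9]
opening: 0.0561
gripper_force: 15.0
```

Run:
```python
from w import *
s,c,P=wrist("w4"); print(s["t"],s["tool_pos"],yaw(s),s["opening"]);top(P,c,.064);top(P,c,.0925)
c=camera("top"); save(c,"t4"); c=camera("scene"); save(c,"s4")
a=cv2.imread("pics/t4.png")[120:280,240:440]; b=cv2.imread("pics/s4.png")[140:280,230:430]
cv2.imwrite("pics/c4.png",np.hstack([cv2.resize(x,(400,300),interpolation=cv2.INTER_CUBIC) for x in(a,b)]))
```

```text
6.05 [0.65721565 0.02873899 0.17081799] -0.196519117344143 0.05609385965852234
z 0.064 [235, 117, 110, 28, 2386] [0.6427 0.0957] [0.0254 0.105 ] 78.7
z 0.064 [294, 152, 48, 10, 386] [0.6642 0.0662] [0.008  0.0458] 79.5
```

View pics/c4.png

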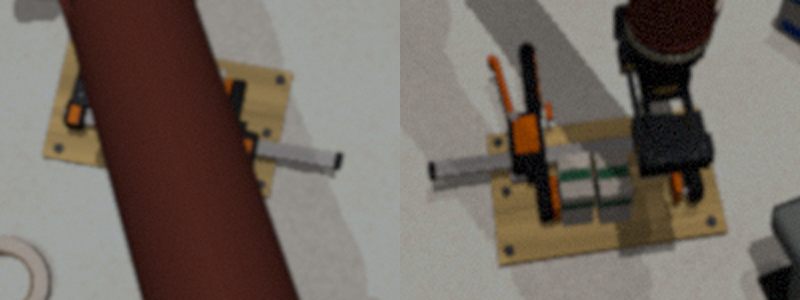

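The gripper is over the gap, which shows in the scene half at (670,140). It is 4 mm short in y, so I correct that and lower.

Emit:
servo_tool:
  steps:
    - {"dx": 0, "dy": 0.13, "dz": -0.5, "ax": 0, "ay": 0, "az": 0}
    - {"dx": 0, "dy": 0, "dz": -0.5, "ax": 0, "ay": 0, "az": 0}
    - {"dx": 0, "dy": 0, "dz": -0.5, "ax": 0, "ay": 0, "az": 0}
    - {"dx": 0, "dy": 0, "dz": -0.5, "ax": 0, "ay": 0, "az": 0}
    - {"dx": 0, "dy": 0, "dz": -0.5, "ax": 0, "ay": 0, "az": 0}
    - {"dx": 0, "dy": 0, "dz": -0.5, "ax": 0, "ay": 0, "az": 0}
    - {"dx": 0, "dy": 0, "dz": -0.4, "ax": 0, "ay": 0, "az": 0}
    - {"dx": 0, "dy": 0, "dz": 0, "ax": 0, "ay": 0, "az": 0}
    - {"dx": 0, "dy": 0, "dz": 0, "ax": 0, "ay": 0, "az": 0}

```text
t: 7.1
tool_pos: [0.6579, 0.0346, 0.0695]
tcp_rot: [-0.0, 0.772, 0.635, 0.0]
ft_force: [0.5, 0.1, -1.7]
opening: 0.056
gripper_force: 15.0
```

Emit:
servo_tool:
  steps:
    - {"dx": 0, "dy": 0, "dz": -0.05, "ax": 0, "ay": 0, "az": 0}
    - {"dx": 0, "dy": 0, "dz": 0, "ax": 0, "ay": 0, "az": 0}
    - {"dx": 0, "dy": 0, "dz": 0, "ax": 0, "ay": 0, "az": 0}

```text
t: 7.4
tool_pos: [0.6581, 0.0345, 0.0686]
tcp_rot: [0.0, 0.772, 0.635, 0.0]
ft_force: [0.2, 0.9, -2.1]
opening: 0.056
gripper_force: 15.0
```

Emit:
servo_tool:
  steps:
    - {"dx": 0, "dy": 0, "dz": -0.08, "ax": 0, "ay": 0, "az": 0}
    - {"dx": 0, "dy": 0, "dz": 0, "ax": 0, "ay": 0, "az": 0}
    - {"dx": 0, "dy": 0, "dz": 0, "ax": 0, "ay": 0, "az": 0}

```text
t: 7.7
tool_pos: [0.6578, 0.0344, 0.0656]
tcp_rot: [-0.0, 0.772, 0.635, -0.0]
ft_force: [-0.7, -0.9, -2.0]
opening: 0.0559
gripper_force: 15.0
```

Emit:
servo_tool:
  steps:
    - {"dx": 0, "dy": 0, "dz": -0.06, "ax": 0, "ay": 0, "az": 0}
    - {"dx": 0, "dy": 0, "dz": 0, "ax": 0, "ay": 0, "az": 0}
    - {"dx": 0, "dy": 0, "dz": 0, "ax": 0, "ay": 0, "az": 0}

```text
t: 8.0
tool_pos: [0.6581, 0.0346, 0.0643]
tcp_rot: [0.0, 0.772, 0.635, 0.0]
ft_force: [-0.7, -0.6, 2.8]
opening: 0.0561
gripper_force: 15.0
```

Emit:
servo_tool:
  steps:
    - {"dx": 0, "dy": 0, "dz": 0, "ax": 0, "ay": 0, "az": 0}
    - {"dx": 0, "dy": 0, "dz": 0, "ax": 0, "ay": 0, "az": 0}
    - {"dx": 0, "dy": 0, "dz": 0, "ax": 0, "ay": 0, "az": 0}
    - {"dx": 0, "dy": 0, "dz": 0.5, "ax": 0, "ay": 0, "az": 0}
    - {"dx": 0, "dy": 0, "dz": 1, "ax": 0, "ay": 0, "az": 0}
    - {"dx": 0, "dy": 0, "dz": 1, "ax": 0, "ay": 0, "az": 0}
    - {"dx": 0, "dy": 0, "dz": 1, "ax": 0, "ay": 0, "az": 0}
    - {"dx": 0, "dy": 0, "dz": 1, "ax": 0, "ay": 0, "az": 0}
    - {"dx": 0, "dy": 0, "dz": 0, "ax": 0, "ay": 0, "az": 0}
  grip: 0.82

```text
t: 8.9
tool_pos: [0.6601, 0.0351, 0.2051]
tcp_rot: [0.002, 0.772, 0.635, 0.003]
ft_force: [0.1, 0.2, -0.2]
opening: 0.0714
gripper_force: 0.0
```

Run:
```python
from w import *
s,c,P=wrist("w5"); print(s["t"],s["tool_pos"],yaw(s),s["q"].round(2),s["opening"]);top(P,c,.0925);top(P,c,.064)
```

```text
8.9 [0.66011175 0.03514066 0.20512957] -0.19437031354097098 [ 0.28  0.41 -0.53  1.44  0.21  1.34 -0.46] 0.07141651446216518
z 0.0925 [288, 174, 56, 40, 2131] [0.6588 0.0354] [0.0404 0.0563] 78.8
z 0.0925 [290, 221, 53, 20, 1017] [ 0.6513 -0.0041] [0.0199 0.0555] 78.4
z 0.0925 [288, 267, 51, 24, 1221] [ 0.6374 -0.0574] [0.0298 0.0559] 78.1
z 0.064 [242, 125, 97, 24, 1860] [0.6426 0.0963] [0.0245 0.1046] 78.7
z 0.064 [232, 289, 47, 12, 310] [ 0.5587 -0.0825] [0.0119 0.0559] 79.6
```

Emit:
servo_tool:
  steps:
    - {"dx": -0.337, "dy": -0.18, "dz": 0, "ax": 0, "ay": 0, "az": -0.98}
    - {"dx": -0.337, "dy": -0.18, "dz": 0, "ax": 0, "ay": 0, "az": -0.98}
    - {"dx": -0.337, "dy": -0.18, "dz": 0, "ax": 0, "ay": 0, "az": -0.98}
    - {"dx": -0.337, "dy": -0.18, "dz": 0, "ax": 0, "ay": 0, "az": -0.98}
    - {"dx": -0.337, "dy": -0.18, "dz": 0, "ax": 0, "ay": 0, "az": -0.98}
    - {"dx": -0.337, "dy": -0.18, "dz": 0, "ax": 0, "ay": 0, "az": -0.98}
    - {"dx": -0.337, "dy": -0.18, "dz": 0, "ax": 0, "ay": 0, "az": -0.98}
    - {"dx": -0.337, "dy": -0.18, "dz": 0, "ax": 0, "ay": 0, "az": -0.98}
    - {"dx": -0.337, "dy": -0.18, "dz": 0, "ax": 0, "ay": 0, "az": -0.98}
    - {"dx": -0.337, "dy": -0.18, "dz": 0, "ax": 0, "ay": 0, "az": -0.98}
  grip: 1

```text
t: 9.95
tool_pos: [0.5558, -0.0198, 0.1983]
tcp_rot: [-0.0, 0.957, 0.29, -0.001]
ft_force: [0.1, 0.5, -0.2]
opening: 0.0871
gripper_force: 0.0
```

Emit:
servo_tool:
  steps:
    - {"dx": -0.337, "dy": -0.18, "dz": 0, "ax": 0, "ay": 0, "az": -0.98}
    - {"dx": -0.337, "dy": -0.18, "dz": 0, "ax": 0, "ay": 0, "az": -0.98}
    - {"dx": -0.337, "dy": -0.18, "dz": 0, "ax": 0, "ay": 0, "az": -0.98}
    - {"dx": -0.337, "dy": -0.18, "dz": 0, "ax": 0, "ay": 0, "az": -0.98}
    - {"dx": -0.337, "dy": -0.18, "dz": 0, "ax": 0, "ay": 0, "az": -0.98}
    - {"dx": -0.337, "dy": -0.18, "dz": 0, "ax": 0, "ay": 0, "az": -0.98}
    - {"dx": -0.337, "dy": -0.18, "dz": 0, "ax": 0, "ay": 0, "az": -0.98}
    - {"dx": -0.337, "dy": -0.18, "dz": 0, "ax": 0, "ay": 0, "az": -0.98}
    - {"dx": -0.337, "dy": -0.18, "dz": 0, "ax": 0, "ay": 0, "az": -0.98}
    - {"dx": -0.337, "dy": -0.18, "dz": 0, "ax": 0, "ay": 0, "az": -0.98}

```text
t: 10.95
tool_pos: [0.4547, -0.0737, 0.1984]
tcp_rot: [-0.0, 0.995, -0.097, -0.001]
ft_force: [-0.0, 0.2, -0.8]
opening: 0.0871
gripper_force: 0.0
```

Emit:
servo_tool:
  steps:
    - {"dx": 0, "dy": 0, "dz": 0, "ax": 0, "ay": 0, "az": 0}
    - {"dx": 0, "dy": 0, "dz": 0, "ax": 0, "ay": 0, "az": 0}

```text
t: 11.15
tool_pos: [0.4556, -0.0734, 0.1987]
tcp_rot: [-0.0, 0.996, -0.095, -0.0]
ft_force: [1.3, -0.2, -0.7]
opening: 0.0872
gripper_force: 0.0
```

Run:
```python
from w import *
s,c,P=wrist("w6"); print(s["t"],s["tool_pos"],yaw(s),s["q"].round(2),s["opening"]);top(P,c,.0925);top(P,c,.059,.004);top(P,c,.064,.004)
```

```text
11.15 [ 0.45559862 -0.07342022  0.19869489] -1.7603240254687065 [ 0.41 -0.02 -0.34  1.92 -0.01  1.24 -1.69] 0.08715641674669883
z 0.0925 [123, 0, 55, 31, 1518] [0.641  0.0371] [0.0414 0.0237] 82.5
z 0.0925 [183, 0, 52, 31, 1480] [ 0.6314 -0.0124] [0.0411 0.0238] 83.0
z 0.0925 [239, 0, 49, 36, 1653] [ 0.6211 -0.0586] [0.0404 0.0264] 79.6
z 0.059 [99, 0, 38, 97, 1883] [0.6334 0.0955] [0.0258 0.0879] 78.8
z 0.059 [294, 0, 51, 60, 1330] [ 0.6092 -0.1003] [0.0629 0.0372] 12.7
z 0.059 [301, 60, 29, 168, 1951] [ 0.4988 -0.0786] [0.0293 0.176 ] 76.7
z 0.059 [331, 81, 29, 138, 885] [ 0.4872 -0.1088] [0.0225 0.1478] 86.0
z 0.064 [99, 0, 35, 96, 1801] [0.6328 0.0961] [0.0242 0.0852] 78.7
z 0.064 [302, 0, 48, 228, 5531] [ 0.5228 -0.0946] [0.0474 0.2286] 78.0
```

View pics/w6.png

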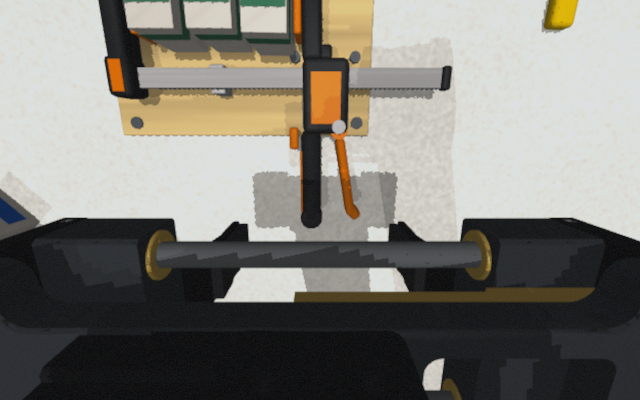

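The picture shows the handle at (312,135)-(312,220), the trigger at (340,140)-(353,215), and the bar tail end at (446,77). The fingers straddle both.

Run:
```python
from w import *
im=cv2.imread("pics/w6.png"); s=read_state()
s,c,P=wrist(); hsv=cv2.cvtColor(c["color"],cv2.COLOR_RGB2HSV).astype(int)
xh=np.array([.9811,-.1933]); yh=np.array([.1933,.9811]); O=.5785*xh+.0955*yh
v,u=np.mgrid[:400,:640]; ok=c["z_map"]>.05
def J(m): return np.stack([(P[m][:,:2]-O)@xh,(P[m][:,:2]-O)@yh,P[m][:,2]],1)
h=J(ok&(v>150)&(v<215)&(u>295)&(u<330)&(hsv[...,2]<60)&(abs(P[...,2]-.06)<.005))
t=J(ok&(v>145)&(v<225)&(u>325)&(u<365)&(hsv[...,1]>150)&(P[...,2]>.05))
print("handle y range",np.percentile(h[:,1],[3,50,97]).round(4),"x",h[:,0].min(),h[:,0].max(), "slope",np.polyfit(h[:,0],h[:,1],1)[0])
k=abs(t[:,0]+.115)<.012; print("trig at -115",np.percentile(t[k,1],[3,50,97]).round(4),"z",np.median(t[:,2]),"x",t[:,0].min(),"slope",np.polyfit(t[:,0],t[:,1],1)[0])
b=J(ok&(v>60)&(v<95)&(u>372)&(u<455)&(abs(P[...,2]-.047)<.006)); print("tail y",b[:,1].min(),"x range",np.percentile(b[:,0],[3,50,97]))
print("tcp jig",(s["tool_pos"][:2]-O)@xh,(s["tool_pos"][:2]-O)@yh)
```

```text
handle y range [-0.0821 -0.0732 -0.0632] x -0.1460957478709023 -0.0743290970208257 slope 0.0007481252317872741
trig at -115 [-0.1169 -0.1114 -0.1066] z 0.058771729736909695 x -0.1509225791120425 slope 0.20406713165132284
tail y -0.21834732582645977 x range [-0.00910839  0.00078576  0.01055499]
tcp jig -0.11704476470829137 -0.07920179243463804
```

Emit:
servo_tool:
  steps:
    - {"dx": 0.06, "dy": 0, "dz": -0.9, "ax": 0, "ay": 0, "az": 0}
    - {"dx": 0, "dy": 0, "dz": -0.9, "ax": 0, "ay": 0, "az": 0}
    - {"dx": 0, "dy": 0, "dz": -0.9, "ax": 0, "ay": 0, "az": 0}
    - {"dx": 0, "dy": 0, "dz": -0.6, "ax": 0, "ay": 0, "az": 0}
    - {"dx": 0, "dy": 0, "dz": 0, "ax": 0, "ay": 0, "az": 0}
    - {"dx": 0, "dy": 0, "dz": -0.6, "ax": 0, "ay": 0, "az": 0}
    - {"dx": 0, "dy": 0, "dz": -0.6, "ax": 0, "ay": 0, "az": 0}
    - {"dx": 0, "dy": 0, "dz": -0.6, "ax": 0, "ay": 0, "az": 0}
    - {"dx": 0, "dy": 0, "dz": -0.6, "ax": 0, "ay": 0, "az": 0}
    - {"dx": 0, "dy": 0, "dz": 0, "ax": 0, "ay": 0, "az": 0}

```text
t: 12.25
tool_pos: [0.4568, -0.0732, 0.027]
tcp_rot: [-0.0, 0.995, -0.095, -0.001]
ft_force: [0.5, 0.4, 0.1]
opening: 0.0868
gripper_force: 0.0
```

Run:
```python
from w import *
s,c,P=wrist("w7"); xh=np.array([.9811,-.1933]); yh=np.array([.1933,.9811]); O=.5785*xh+.0955*yh
print(s["t"],s["tool_pos"],(s["tool_pos"][:2]-O)@xh,(s["tool_pos"][:2]-O)@yh,s["ft_force"],s["opening"])
t=camera("top");sc=camera("scene"); save(t,"t7"); save(sc,"s7")
a=t["color"][120:280,260:440]; b=sc["color"][150:280,230:410]; w=c["color"]
cv2.imwrite("pics/c7.png",np.vstack([np.hstack([cv2.resize(x,(400,290),interpolation=cv2.INTER_CUBIC) for x in(a,b)]),cv2.copyMakeBorder(cv2.resize(w,(480,300)),0,0,160,160,0)])[:,:,::-1])
```

```text
12.25 [ 0.45677046 -0.07319067  0.02695443] -0.116169679696205 -0.07900619668076733 [0.50442111 0.40615226 0.14906245] 0.08679405106372055
```

View pics/c7.png

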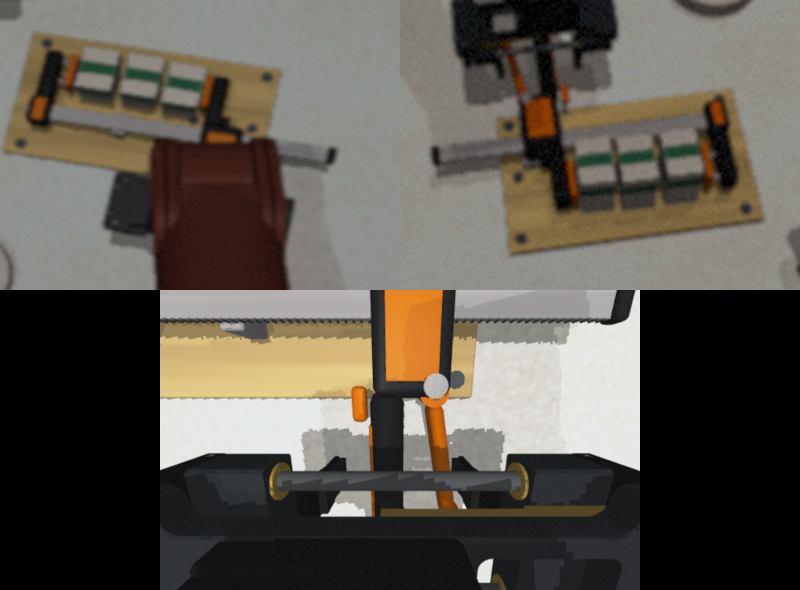

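The top crop shows all three cartons in line between the pad at (70,70) and the fixed jaw at (205,90). The fingers straddle the handle and trigger with clearance on both sides. I'll track the jaw block and pad by their orange centroids.

```bash
cat > p.py <<'E'
from w import *
xh=np.array([.9811,-.1933]); yh=np.array([.1933,.9811]); O=.5785*xh+.0955*yh
BOX={"pad":(.035,.085,.04,.115),"jaw":(-.03,.03,.05,.15)}  # jig x,y windows at z=.063
def meas(name,dbg=0):
    c=camera(name); K=np.array(c["K"]);T=np.array(c["pose"]); v,u=np.mgrid[:400,:640]
    d=np.stack([(u-K[0,2])/K[0,0],-(v-K[1,2])/K[1,1],-np.ones(u.shape)],-1)@T[:3,:3].T
    p=(T[:3,3]+d*((.063-T[2,3])/d[...,2])[...,None])[...,:2]-O; X=p@xh; Y=p@yh
    f=c["color"].astype(float); w=np.clip(f[...,0]-f[...,2]-60,0,None)*(f[...,0]>1.6*f[...,1]); r={}
    for k,(a,b,e,g) in BOX.items():
        m=(X>a)&(X<b)&(Y>e)&(Y<g)&(w>0); n=m.sum()
        r[k]=round(1000*(w*Y*m).sum()/max((w*m).sum(),1e-9),2); r[k+"n"]=int(n)
    r["dist"]=round(r["jaw"]-r["pad"],2); return r
if __name__=="__main__":
    s=read_state(); print(round(s["t"],2),"open",round(s["opening"]*1000,1),"gf",round(float(s["gripper_force"]),1),"F",s["ft_force"].round(1))
    for n in("top","scene"): print(n,meas(n))
E
python3 p.py; python3 p.py
```

```text
12.4 open 87.4 gf 0.0 F [ 0.2 -0.1  0.4]
top {'pad': np.float64(98.68), 'padn': 55, 'jaw': np.float64(123.88), 'jawn': 68, 'dist': np.float64(25.2)}
scene {'pad': np.float64(97.59), 'padn': 56, 'jaw': np.float64(121.96), 'jawn': 59, 'dist': np.float64(24.37)}
12.5 open 86.9 gf 0.0 F [ 0.   0.2 -0.2]
top {'pad': np.float64(98.72), 'padn': 56, 'jaw': np.float64(123.89), 'jawn': 70, 'dist': np.float64(25.17)}
scene {'pad': np.float64(97.55), 'padn': 60, 'jaw': np.float64(122.03), 'jawn': 57, 'dist': np.float64(24.48)}
```

Emit:
servo_tool:
  steps:
    - {"dx": 0, "dy": 0, "dz": 0, "ax": 0, "ay": 0, "az": 0}
    - {"dx": 0, "dy": 0, "dz": 0, "ax": 0, "ay": 0, "az": 0}
    - {"dx": 0, "dy": 0, "dz": 0, "ax": 0, "ay": 0, "az": 0}
    - {"dx": 0, "dy": 0, "dz": 0, "ax": 0, "ay": 0, "az": 0}
    - {"dx": 0, "dy": 0, "dz": 0, "ax": 0, "ay": 0, "az": 0}
    - {"dx": 0, "dy": 0, "dz": 0, "ax": 0, "ay": 0, "az": 0}
  grip: 0.43
  newtons: 20

```text
t: 13.2
tool_pos: [0.4564, -0.0744, 0.0275]
tcp_rot: [0.0, 0.995, -0.096, -0.001]
ft_force: [-3.7, -4.7, 2.1]
opening: 0.0471
gripper_force: 3.0
```

```bash
python3 p.py
```

```text
13.2 open 47.1 gf 3.0 F [-3.7 -4.7  2.1]
top {'pad': np.float64(96.06), 'padn': 49, 'jaw': np.float64(120.42), 'jawn': 66, 'dist': np.float64(24.36)}
scene {'pad': np.float64(94.57), 'padn': 36, 'jaw': np.float64(117.71), 'jawn': 58, 'dist': np.float64(23.14)}
```

Emit:
servo_tool:
  steps:
    - {"dx": 0, "dy": 0, "dz": 0, "ax": 0, "ay": 0, "az": 0}
    - {"dx": 0, "dy": 0, "dz": 0, "ax": 0, "ay": 0, "az": 0}
    - {"dx": 0, "dy": 0, "dz": 0, "ax": 0, "ay": 0, "az": 0}
    - {"dx": 0, "dy": 0, "dz": 0, "ax": 0, "ay": 0, "az": 0}
    - {"dx": 0, "dy": 0, "dz": 0, "ax": 0, "ay": 0, "az": 0}
  grip: 1

```text
t: 13.8
tool_pos: [0.4581, -0.0733, 0.0281]
tcp_rot: [-0.0, 0.995, -0.096, 0.001]
ft_force: [0.6, -2.4, -1.4]
opening: 0.0732
gripper_force: 0.7
```

```bash
python3 p.py
```

```text
13.8 open 73.2 gf 0.7 F [ 0.6 -2.4 -1.4]
top {'pad': np.float64(95.12), 'padn': 39, 'jaw': np.float64(119.11), 'jawn': 66, 'dist': np.float64(23.99)}
scene {'pad': np.float64(94.3), 'padn': 33, 'jaw': np.float64(117.21), 'jawn': 58, 'dist': np.float64(22.91)}
```

Emit:
servo_tool:
  steps:
    - {"dx": 0, "dy": 0, "dz": 0, "ax": 0, "ay": 0, "az": 0}
    - {"dx": 0, "dy": 0, "dz": 0, "ax": 0, "ay": 0, "az": 0}
  grip: 1

```text
t: 14.1
tool_pos: [0.4575, -0.0733, 0.0279]
tcp_rot: [-0.0, 0.995, -0.096, 0.0]
ft_force: [-0.1, -0.2, 0.2]
opening: 0.0865
gripper_force: 0.0
```

Emit:
servo_tool:
  steps:
    - {"dx": 0, "dy": 0, "dz": 0, "ax": 0, "ay": 0, "az": 0}
    - {"dx": 0, "dy": 0, "dz": 0, "ax": 0, "ay": 0, "az": 0}
    - {"dx": 0, "dy": 0, "dz": 0, "ax": 0, "ay": 0, "az": 0}
    - {"dx": 0, "dy": 0, "dz": 0, "ax": 0, "ay": 0, "az": 0}
    - {"dx": 0, "dy": 0, "dz": 0, "ax": 0, "ay": 0, "az": 0}
    - {"dx": 0, "dy": 0, "dz": 0, "ax": 0, "ay": 0, "az": 0}
    - {"dx": 0, "dy": 0, "dz": 0, "ax": 0, "ay": 0, "az": 0}
    - {"dx": 0, "dy": 0, "dz": 0, "ax": 0, "ay": 0, "az": 0}
    - {"dx": 0, "dy": 0, "dz": 0, "ax": 0, "ay": 0, "az": 0}
  grip: 0.43
  newtons: 30

```text
t: 15.0
tool_pos: [0.4564, -0.0734, 0.0274]
tcp_rot: [-0.0, 0.995, -0.096, -0.001]
ft_force: [-4.3, -0.9, 0.8]
opening: 0.0379
gripper_force: 6.3
```

```bash
python3 p.py
```

```text
15.0 open 37.9 gf 6.3 F [-4.3 -0.9  0.8]
top {'pad': np.float64(91.38), 'padn': 6, 'jaw': np.float64(112.99), 'jawn': 70, 'dist': np.float64(21.61)}
scene {'pad': np.float64(88.29), 'padn': 5, 'jaw': np.float64(110.88), 'jawn': 56, 'dist': np.float64(22.59)}
```

Emit:
servo_tool:
  steps:
    - {"dx": 0, "dy": 0, "dz": 0, "ax": 0, "ay": 0, "az": 0}
    - {"dx": 0, "dy": 0, "dz": 0, "ax": 0, "ay": 0, "az": 0}
    - {"dx": 0, "dy": 0, "dz": 0, "ax": 0, "ay": 0, "az": 0}
    - {"dx": 0, "dy": 0, "dz": 0, "ax": 0, "ay": 0, "az": 0}
    - {"dx": 0, "dy": 0, "dz": 0, "ax": 0, "ay": 0, "az": 0}
    - {"dx": 0, "dy": 0, "dz": 0, "ax": 0, "ay": 0, "az": 0}
    - {"dx": 0, "dy": 0, "dz": 0, "ax": 0, "ay": 0, "az": 0}
  grip: 1

```text
t: 15.8
tool_pos: [0.4578, -0.0732, 0.028]
tcp_rot: [-0.0, 0.995, -0.096, 0.0]
ft_force: [0.1, 0.4, 1.0]
opening: 0.0835
gripper_force: 0.0
```

```bash
python3 p.py
```

```text
15.8 open 83.5 gf 0.0 F [0.1 0.4 1. ]
top {'pad': np.float64(91.52), 'padn': 5, 'jaw': np.float64(112.84), 'jawn': 69, 'dist': np.float64(21.32)}
scene {'pad': np.float64(88.31), 'padn': 5, 'jaw': np.float64(110.79), 'jawn': 58, 'dist': np.float64(22.48)}
```

Emit:
servo_tool:
  steps:
    - {"dx": 0, "dy": 0, "dz": 0, "ax": 0, "ay": 0, "az": 0}
    - {"dx": 0, "dy": 0, "dz": 0, "ax": 0, "ay": 0, "az": 0}
    - {"dx": 0, "dy": 0, "dz": 0, "ax": 0, "ay": 0, "az": 0}
    - {"dx": 0, "dy": 0, "dz": 0, "ax": 0, "ay": 0, "az": 0}
    - {"dx": 0, "dy": 0, "dz": 0, "ax": 0, "ay": 0, "az": 0}
    - {"dx": 0, "dy": 0, "dz": 0, "ax": 0, "ay": 0, "az": 0}
    - {"dx": 0, "dy": 0, "dz": 0, "ax": 0, "ay": 0, "az": 0}
    - {"dx": 0, "dy": 0, "dz": 0, "ax": 0, "ay": 0, "az": 0}
    - {"dx": 0, "dy": 0, "dz": 0, "ax": 0, "ay": 0, "az": 0}
  grip: 0.43

```text
t: 16.8
tool_pos: [0.4565, -0.0733, 0.0275]
tcp_rot: [-0.0, 0.995, -0.096, -0.001]
ft_force: [-5.4, -0.1, 1.1]
opening: 0.0383
gripper_force: 6.2
```

Emit:
servo_tool:
  steps:
    - {"dx": 0, "dy": 0, "dz": 0, "ax": 0, "ay": 0, "az": 0}
    - {"dx": 0, "dy": 0, "dz": 0, "ax": 0, "ay": 0, "az": 0}
    - {"dx": 0, "dy": 0, "dz": 0, "ax": 0, "ay": 0, "az": 0}
    - {"dx": 0, "dy": 0, "dz": 0, "ax": 0, "ay": 0, "az": 0}
    - {"dx": 0, "dy": 0, "dz": 0, "ax": 0, "ay": 0, "az": 0}
    - {"dx": 0, "dy": 0, "dz": 0, "ax": 0, "ay": 0, "az": 0}
    - {"dx": 0, "dy": 0, "dz": 0, "ax": 0, "ay": 0, "az": 0}
  grip: 1

```text
t: 17.5
tool_pos: [0.4578, -0.0732, 0.028]
tcp_rot: [-0.0, 0.995, -0.096, 0.0]
ft_force: [-0.7, 0.6, -0.3]
opening: 0.0838
gripper_force: 0.0
```

```bash
sed -i 's/-60,0,None/-25,0,None/' p.py; python3 p.py
```

```text
17.5 open 83.8 gf 0.0 F [-0.7  0.6 -0.3]
top {'pad': np.float64(85.87), 'padn': 10, 'jaw': np.float64(107.81), 'jawn': 96, 'dist': np.float64(21.94)}
scene {'pad': np.float64(83.25), 'padn': 8, 'jaw': np.float64(105.9), 'jawn': 74, 'dist': np.float64(22.65)}
```

Run:
```python
from p import *
c=camera("top"); save(c,"t8"); P=cloud(c); m=(abs(P[...,2]-.0925)<.006)&(c["z_map"]>.1); n,l,st,_=cv2.connectedComponentsWithStats(m.astype(np.uint8))
for i in range(1,n):
    if st[i,4]>100:
        q=P[l==i][:,:2]-O; J=np.stack([q@xh,q@yh],1); print(st[i].tolist(),"x",np.percentile(J[:,0],[2,98]).round(4),"y",np.percentile(J[:,1],[2,98]).round(4),cv2.minAreaRect(J.astype(np.float32))[2])
s=camera("scene")["color"][150:280,230:410]
cv2.imwrite("pics/c8.png",np.hstack([cv2.resize(x,(400,290),interpolation=cv2.INTER_CUBIC) for x in(c["color"][120:220,260:398],s)])[:,:,::-1])
```

```text
[145, 60, 32, 29, 136] x [0.1654 0.2373] y [0.4284 0.5023] 41.10679244995117
[388, 75, 39, 27, 452] x [0.2542 0.3143] y [-0.1913 -0.1041] 3.8722379207611084
[0, 76, 75, 20, 187] x [0.0788 0.1486] y [0.6808 0.86  ] 24.416757583618164
[0, 76, 102, 117, 370] x [-0.1655  0.158 ] y [0.5571 0.7547] 64.39668273925781
[36, 94, 24, 25, 101] x [0.0322 0.097 ] y [0.6946 0.7384] 63.121856689453125
[297, 146, 37, 28, 736] x [0.0326 0.0871] y [-0.0019  0.0778] 1.3030786514282227
[333, 154, 20, 25, 369] x [0.0295 0.084 ] y [-0.0503 -0.0119] 89.14884185791016
[50, 341, 19, 59, 186] x [-0.5976 -0.4784] y [0.4915 0.5453] 27.956729888916016
```

View pics/c8.png

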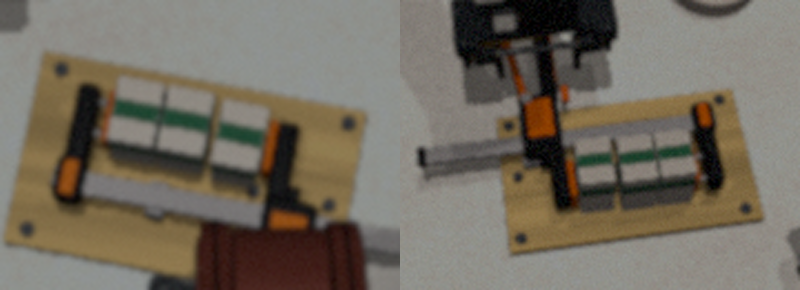

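Both views show the cartons upright. b and c are pushed together, a is about 10 mm away, and the pad is at carton c with roughly 13.5 mm of closing left before the row is snug. I continue pumping.

Emit:
servo_tool:
  steps:
    - {"dx": 0, "dy": 0, "dz": 0, "ax": 0, "ay": 0, "az": 0}
    - {"dx": 0, "dy": 0, "dz": 0, "ax": 0, "ay": 0, "az": 0}
    - {"dx": 0, "dy": 0, "dz": 0, "ax": 0, "ay": 0, "az": 0}
    - {"dx": 0, "dy": 0, "dz": 0, "ax": 0, "ay": 0, "az": 0}
    - {"dx": 0, "dy": 0, "dz": 0, "ax": 0, "ay": 0, "az": 0}
    - {"dx": 0, "dy": 0, "dz": 0, "ax": 0, "ay": 0, "az": 0}
    - {"dx": 0, "dy": 0, "dz": 0, "ax": 0, "ay": 0, "az": 0}
    - {"dx": 0, "dy": 0, "dz": 0, "ax": 0, "ay": 0, "az": 0}
    - {"dx": 0, "dy": 0, "dz": 0, "ax": 0, "ay": 0, "az": 0}
  grip: 0.43

```text
t: 18.6
tool_pos: [0.4565, -0.0734, 0.0275]
tcp_rot: [-0.0, 0.995, -0.096, -0.001]
ft_force: [-5.1, -0.4, 2.1]
opening: 0.0382
gripper_force: 6.5
```

Emit:
servo_tool:
  steps:
    - {"dx": 0, "dy": 0, "dz": 0, "ax": 0, "ay": 0, "az": 0}
    - {"dx": 0, "dy": 0, "dz": 0, "ax": 0, "ay": 0, "az": 0}
    - {"dx": 0, "dy": 0, "dz": 0, "ax": 0, "ay": 0, "az": 0}
    - {"dx": 0, "dy": 0, "dz": 0, "ax": 0, "ay": 0, "az": 0}
    - {"dx": 0, "dy": 0, "dz": 0, "ax": 0, "ay": 0, "az": 0}
    - {"dx": 0, "dy": 0, "dz": 0, "ax": 0, "ay": 0, "az": 0}
    - {"dx": 0, "dy": 0, "dz": 0, "ax": 0, "ay": 0, "az": 0}
  grip: 1

```text
t: 19.3
tool_pos: [0.4577, -0.0732, 0.028]
tcp_rot: [-0.0, 0.995, -0.096, 0.0]
ft_force: [0.9, 1.4, 0.5]
opening: 0.0838
gripper_force: 0.0
```

```bash
cat > r.py <<'E'
from p import *
def row():
    c=camera("top"); P=cloud(c); q=P[...,:2]-O; X=q@xh; Y=q@yh
    m=(abs(P[...,2]-.0925)<.006)&(c["z_map"]>.1)&(X>.02)&(X<.1)&(abs(Y)<.1)
    n,l,st,_=cv2.connectedComponentsWithStats(m.astype(np.uint8))
    for i in range(1,n):
        if st[i,4]>60: print("row",st[i,4],"x",np.percentile(X[l==i]*1000,[2,98]).round(1),"y",np.percentile(Y[l==i]*1000,[1,99]).round(1))
if __name__=="__main__": row()
E
python3 p.py; python3 r.py
```

```text
19.3 open 83.8 gf 0.0 F [0.9 1.4 0.5]
top {'pad': np.float64(81.72), 'padn': 6, 'jaw': np.float64(103.15), 'jawn': 94, 'dist': np.float64(21.43)}
scene {'pad': np.float64(80.69), 'padn': 10, 'jaw': np.float64(101.37), 'jawn': 74, 'dist': np.float64(20.68)}
row 742 x [32.2 87.1] y [-4.4 74.4]
row 369 x [29.4 83.6] y [-50.8 -11.5]
```

Emit:
servo_tool:
  steps:
    - {"dx": 0, "dy": 0, "dz": 0, "ax": 0, "ay": 0, "az": 0}
    - {"dx": 0, "dy": 0, "dz": 0, "ax": 0, "ay": 0, "az": 0}
    - {"dx": 0, "dy": 0, "dz": 0, "ax": 0, "ay": 0, "az": 0}
    - {"dx": 0, "dy": 0, "dz": 0, "ax": 0, "ay": 0, "az": 0}
    - {"dx": 0, "dy": 0, "dz": 0, "ax": 0, "ay": 0, "az": 0}
    - {"dx": 0, "dy": 0, "dz": 0, "ax": 0, "ay": 0, "az": 0}
    - {"dx": 0, "dy": 0, "dz": 0, "ax": 0, "ay": 0, "az": 0}
    - {"dx": 0, "dy": 0, "dz": 0, "ax": 0, "ay": 0, "az": 0}
    - {"dx": 0, "dy": 0, "dz": 0, "ax": 0, "ay": 0, "az": 0}
  grip: 0.43

```text
t: 20.35
tool_pos: [0.4564, -0.0733, 0.0275]
tcp_rot: [-0.0, 0.995, -0.096, -0.001]
ft_force: [-5.1, -0.5, 0.9]
opening: 0.0381
gripper_force: 6.6
```

Emit:
servo_tool:
  steps:
    - {"dx": 0, "dy": 0, "dz": 0, "ax": 0, "ay": 0, "az": 0}
    - {"dx": 0, "dy": 0, "dz": 0, "ax": 0, "ay": 0, "az": 0}
    - {"dx": 0, "dy": 0, "dz": 0, "ax": 0, "ay": 0, "az": 0}
    - {"dx": 0, "dy": 0, "dz": 0, "ax": 0, "ay": 0, "az": 0}
    - {"dx": 0, "dy": 0, "dz": 0, "ax": 0, "ay": 0, "az": 0}
    - {"dx": 0, "dy": 0, "dz": 0, "ax": 0, "ay": 0, "az": 0}
    - {"dx": 0, "dy": 0, "dz": 0, "ax": 0, "ay": 0, "az": 0}
  grip: 1

```text
t: 21.05
tool_pos: [0.4578, -0.0732, 0.028]
tcp_rot: [-0.0, 0.995, -0.096, 0.0]
ft_force: [-0.0, 0.6, -0.5]
opening: 0.0837
gripper_force: 0.0
```

```bash
python3 p.py; python3 r.py
```

```text
21.05 open 83.7 gf 0.0 F [-0.   0.6 -0.5]
top {'pad': np.float64(76.44), 'padn': 12, 'jaw': np.float64(98.1), 'jawn': 94, 'dist': np.float64(21.66)}
scene {'pad': np.float64(75.02), 'padn': 11, 'jaw': np.float64(96.13), 'jawn': 72, 'dist': np.float64(21.11)}
row 1104 x [31.4 86.4] y [-49.9  68.8]
```

Emit:
servo_tool:
  steps:
    - {"dx": 0, "dy": 0, "dz": 0, "ax": 0, "ay": 0, "az": 0}
    - {"dx": 0, "dy": 0, "dz": 0, "ax": 0, "ay": 0, "az": 0}
    - {"dx": 0, "dy": 0, "dz": 0, "ax": 0, "ay": 0, "az": 0}
    - {"dx": 0, "dy": 0, "dz": 0, "ax": 0, "ay": 0, "az": 0}
    - {"dx": 0, "dy": 0, "dz": 0, "ax": 0, "ay": 0, "az": 0}
    - {"dx": 0, "dy": 0, "dz": 0, "ax": 0, "ay": 0, "az": 0}
    - {"dx": 0, "dy": 0, "dz": 0, "ax": 0, "ay": 0, "az": 0}
    - {"dx": 0, "dy": 0, "dz": 0, "ax": 0, "ay": 0, "az": 0}
    - {"dx": 0, "dy": 0, "dz": 0, "ax": 0, "ay": 0, "az": 0}
  grip: 0.43

```text
t: 22.1
tool_pos: [0.4564, -0.0734, 0.0275]
tcp_rot: [-0.0, 0.995, -0.096, -0.001]
ft_force: [-5.2, -0.7, 1.7]
opening: 0.0381
gripper_force: 7.2
```

```bash
python3 p.py; python3 r.py
```

```text
22.1 open 38.1 gf 7.2 F [-5.2 -0.7  1.7]
top {'pad': np.float64(72.27), 'padn': 18, 'jaw': np.float64(93.32), 'jawn': 92, 'dist': np.float64(21.05)}
scene {'pad': np.float64(70.74), 'padn': 11, 'jaw': np.float64(91.28), 'jawn': 74, 'dist': np.float64(20.54)}
row 1111 x [31.  86.5] y [-52.8  64.9]
```

Emit:
servo_tool:
  steps:
    - {"dx": 0, "dy": 0, "dz": 0, "ax": 0, "ay": 0, "az": 0}
    - {"dx": 0, "dy": 0, "dz": 0, "ax": 0, "ay": 0, "az": 0}
    - {"dx": 0, "dy": 0, "dz": 0, "ax": 0, "ay": 0, "az": 0}
    - {"dx": 0, "dy": 0, "dz": 0, "ax": 0, "ay": 0, "az": 0}
    - {"dx": 0, "dy": 0, "dz": 0, "ax": 0, "ay": 0, "az": 0}
    - {"dx": 0, "dy": 0, "dz": 0, "ax": 0, "ay": 0, "az": 0}
    - {"dx": 0, "dy": 0, "dz": 0, "ax": 0, "ay": 0, "az": 0}
  grip: 1

```text
t: 22.95
tool_pos: [0.4578, -0.0732, 0.028]
tcp_rot: [-0.0, 0.995, -0.096, 0.0]
ft_force: [0.4, 0.2, -0.1]
opening: 0.0836
gripper_force: 0.0
```

```bash
python3 p.py; python3 r.py
```

```text
22.95 open 83.6 gf 0.0 F [ 0.4  0.2 -0.1]
top {'pad': np.float64(72.27), 'padn': 19, 'jaw': np.float64(93.2), 'jawn': 94, 'dist': np.float64(20.93)}
scene {'pad': np.float64(70.74), 'padn': 11, 'jaw': np.float64(91.26), 'jawn': 72, 'dist': np.float64(20.52)}
row 1101 x [31.6 86.3] y [-52.8  64.8]
```

Emit:
servo_tool:
  steps:
    - {"dx": 0, "dy": 0, "dz": 0, "ax": 0, "ay": 0, "az": 0}
    - {"dx": 0, "dy": 0, "dz": 0, "ax": 0, "ay": 0, "az": 0}
    - {"dx": 0, "dy": 0, "dz": 0, "ax": 0, "ay": 0, "az": 0}
    - {"dx": 0, "dy": 0, "dz": 0, "ax": 0, "ay": 0, "az": 0}
    - {"dx": 0, "dy": 0, "dz": 0, "ax": 0, "ay": 0, "az": 0}
    - {"dx": 0, "dy": 0, "dz": 0, "ax": 0, "ay": 0, "az": 0}
    - {"dx": 0, "dy": 0, "dz": 0, "ax": 0, "ay": 0, "az": 0}
    - {"dx": 0, "dy": 0, "dz": 0, "ax": 0, "ay": 0, "az": 0}
    - {"dx": 0, "dy": 0, "dz": 0, "ax": 0, "ay": 0, "az": 0}
  grip: 0.55

```text
t: 24.0
tool_pos: [0.456, -0.0751, 0.0275]
tcp_rot: [0.001, 0.995, -0.096, -0.001]
ft_force: [-5.9, -6.9, 3.3]
opening: 0.0484
gripper_force: 3.7
```

```bash
python3 p.py; python3 r.py
```

```text
24.0 open 48.4 gf 3.7 F [-5.9 -6.9  3.3]
top {'pad': np.float64(72.58), 'padn': 23, 'jaw': np.float64(91.87), 'jawn': 91, 'dist': np.float64(19.29)}
scene {'pad': np.float64(71.53), 'padn': 17, 'jaw': np.float64(89.87), 'jawn': 72, 'dist': np.float64(18.34)}
row 1106 x [31.3 86.4] y [-52.7  64.8]
```

Emit:
servo_tool:
  steps:
    - {"dx": 0, "dy": 0, "dz": 0, "ax": 0, "ay": 0, "az": 0}
    - {"dx": 0, "dy": 0, "dz": 0, "ax": 0, "ay": 0, "az": 0}
    - {"dx": 0, "dy": 0, "dz": 0, "ax": 0, "ay": 0, "az": 0}
    - {"dx": 0, "dy": 0, "dz": 0, "ax": 0, "ay": 0, "az": 0}
    - {"dx": 0, "dy": 0, "dz": 0, "ax": 0, "ay": 0, "az": 0}
  grip: 0.48

```text
t: 24.65
tool_pos: [0.4558, -0.0752, 0.0275]
tcp_rot: [0.001, 0.995, -0.097, -0.001]
ft_force: [-5.4, -5.8, 3.1]
opening: 0.0421
gripper_force: 6.1
```

```bash
python3 p.py; python3 r.py
```

```text
24.65 open 42.1 gf 6.1 F [-5.4 -5.8  3.1]
top {'pad': np.float64(72.91), 'padn': 27, 'jaw': np.float64(90.74), 'jawn': 91, 'dist': np.float64(17.83)}
scene {'pad': np.float64(71.65), 'padn': 22, 'jaw': np.float64(88.83), 'jawn': 74, 'dist': np.float64(17.18)}
row 1107 x [31.5 86.5] y [-52.8  64.8]
```

Emit:
servo_tool:
  steps:
    - {"dx": 0, "dy": 0, "dz": 0, "ax": 0, "ay": 0, "az": 0}
    - {"dx": 0, "dy": 0, "dz": 0, "ax": 0, "ay": 0, "az": 0}
    - {"dx": 0, "dy": 0, "dz": 0, "ax": 0, "ay": 0, "az": 0}
    - {"dx": 0, "dy": 0, "dz": 0, "ax": 0, "ay": 0, "az": 0}
    - {"dx": 0, "dy": 0, "dz": 0, "ax": 0, "ay": 0, "az": 0}
  grip: 0.43

```text
t: 25.3
tool_pos: [0.4563, -0.0732, 0.0274]
tcp_rot: [-0.0, 0.995, -0.096, -0.001]
ft_force: [-5.6, 0.6, 1.9]
opening: 0.0378
gripper_force: 10.9
```

```bash
python3 p.py; python3 r.py
```

```text
25.3 open 37.8 gf 10.9 F [-5.6  0.6  1.9]
top {'pad': np.float64(73.31), 'padn': 41, 'jaw': np.float64(89.19), 'jawn': 96, 'dist': np.float64(15.88)}
scene {'pad': np.float64(71.76), 'padn': 24, 'jaw': np.float64(87.22), 'jawn': 73, 'dist': np.float64(15.46)}
row 1100 x [31.7 86.2] y [-52.8  64.7]
```

```bash
python3 -c "
from station import *
print(job_done())"
```

```text
the job is handed in; nothing more can be done
None
```

I stood the spare carton in line in the row, closed the clamp with the trigger alone, and handed the job in at about 25 s with the trigger held squeezed and the pad pressed in an estimated 4 to 5 mm; no verdict was returned.

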